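# Find the binding filter wheel and lock it out

### The job

Try the three filter wheels by hand, one after another: spin each by its peg, through at least a quarter turn, and feel whether it runs free or drags in its bearing. When all three have been tried, lock out the one that binds by sliding its transport lock fully home to the end stop; leave the two good ones unlocked and still visibly spinning, as proof that they run free. Leave the loose things round about where they stand.

Things in the scene. Friction and masses are not known exactly. Their poses are not given: they have to be found in the camera images.
- module_a: Filter-wheel module, one of three that look alike, screwed down: grey plate 187 x 100 x 12 mm, flat aluminium wheel (axis upright, 90 mm across, face at z = 28 mm, hub to 36 mm), transport lock at one end. Origin: underside of the plate, under the wheel's axis; z up; +x from the lock to the wheel. The plate spans x -132 to +55, y +-50 mm. One of the three binds; its letter tells nothing.
- peg_a (a point): Centre of the top of the upright steel finger peg on this module's wheel: round, 10 mm in diameter, from the wheel's face (z = 28 mm) to z = 64 mm, its centre 32 mm from the wheel's axis; it goes round with the wheel.
- wheel_a (a joint): Angle of this wheel, rad, counter-clockwise from above positive, counting on past full turns, no stops; 0: peg on the module's +x side. Starts at -0.5 to 0.5; spin it either way. A free wheel (about 0.0003 kg m2) turns at a touch and, after a push, coasts for about a minute, its speed halving in some 20 s; a binding one needs about 4 N at the peg all the way and stops dead when let go.
- grip_a (a point): Centre of the top of the black ribbed grip of this module's transport lock: upright, 14 mm wide along the module's y, 16 mm along its x, from z = 33 to 63 mm, on a 36 x 25 mm slide block (top at z = 33 mm) that runs between low rails along the module's x axis at y = 0. With the lock open it stands 98 mm on the -x side of the wheel's axis.
- lock_a (a joint): Travel of this transport lock, m: 0 open (starts at 0 to 0.006), 0.030 at the end stop, locked, its steel tongue over the wheel's rim. It slides along the module's +x, towards the wheel, against about 3 N of friction, and stays where it is left.
- module_b: Filter-wheel module, one of three that look alike, screwed down: grey plate 187 x 100 x 12 mm, flat aluminium wheel (axis upright, 90 mm across, face at z = 28 mm, hub to 36 mm), transport lock at one end. Origin: underside of the plate, under the wheel's axis; z up; +x from the lock to the wheel. The plate spans x -132 to +55, y +-50 mm. One of the three binds; its letter tells nothing.
- peg_b (a point): Centre of the top of the upright steel finger peg on this module's wheel: round, 10 mm in diameter, from the wheel's face (z = 28 mm) to z = 64 mm, its centre 32 mm from the wheel's axis; it goes round with the wheel.
- wheel_b (a joint): Angle of this wheel, rad, counter-clockwise from above positive, counting on past full turns, no stops; 0: peg on the module's +x side. Starts at -0.5 to 0.5; spin it either way. A free wheel (about 0.0003 kg m2) turns at a touch and, after a push, coasts for about a minute, its speed halving in some 20 s; a binding one needs about 4 N at the peg all the way and stops dead when let go.
- grip_b (a point): Centre of the top of the black ribbed grip of this module's transport lock: upright, 14 mm wide along the module's y, 16 mm along its x, from z = 33 to 63 mm, on a 36 x 25 mm slide block (top at z = 33 mm) that runs between low rails along the module's x axis at y = 0. With the lock open it stands 98 mm on the -x side of the wheel's axis.
- lock_b (a joint): Travel of this transport lock, m: 0 open (starts at 0 to 0.006), 0.030 at the end stop, locked, its steel tongue over the wheel's rim. It slides along the module's +x, towards the wheel, against about 3 N of friction, and stays where it is left.
- module_c: Filter-wheel module, one of three that look alike, screwed down: grey plate 187 x 100 x 12 mm, flat aluminium wheel (axis upright, 90 mm across, face at z = 28 mm, hub to 36 mm), transport lock at one end. Origin: underside of the plate, under the wheel's axis; z up; +x from the lock to the wheel. The plate spans x -132 to +55, y +-50 mm. One of the three binds; its letter tells nothing.
- peg_c (a point): Centre of the top of the upright steel finger peg on this module's wheel: round, 10 mm in diameter, from the wheel's face (z = 28 mm) to z = 64 mm, its centre 32 mm from the wheel's axis; it goes round with the wheel.
- wheel_c (a joint): Angle of this wheel, rad, counter-clockwise from above positive, counting on past full turns, no stops; 0: peg on the module's +x side. Starts at -0.5 to 0.5; spin it either way. A free wheel (about 0.0003 kg m2) turns at a touch and, after a push, coasts for about a minute, its speed halving in some 20 s; a binding one needs about 4 N at the peg all the way and stops dead when let go.
- grip_c (a point): Centre of the top of the black ribbed grip of this module's transport lock: upright, 14 mm wide along the module's y, 16 mm along its x, from z = 33 to 63 mm, on a 36 x 25 mm slide block (top at z = 33 mm) that runs between low rails along the module's x axis at y = 0. With the lock open it stands 98 mm on the -x side of the wheel's axis.
- lock_c (a joint): Travel of this transport lock, m: 0 open (starts at 0 to 0.006), 0.030 at the end stop, locked, its steel tongue over the wheel's rim. It slides along the module's +x, towards the wheel, against about 3 N of friction, and stays where it is left.
- vial: Loose bystander: glass vial with a white screw cap, 27 mm across, 58 mm tall, standing between two modules. Origin: centre of its underside.
- can: Loose bystander: black screw-lid can, 39 mm across, 66 mm tall, standing between two modules. Origin: centre of its underside.
- filter: Loose bystander: round filter in a black ring, 37 mm across, 8 mm high, lying behind the modules. Origin: centre of its underside.
- mailer: Loose bystander: flat white plastic slide mailer, 84 x 35 x 13 mm, lying behind the modules. Origin: centre of its underside.

How it is judged (in metres and radians):
On the way, in this order (a step that is already met when the one before it is completed fails the run):
1. all three wheels have been turned through at least a quarter turn ((value of joint wheel_a above 1 rad or value of joint wheel_a below -1 rad) and (value of joint wheel_b above 1 rad or value of joint wheel_b below -1 rad) and (value of joint wheel_c above 1 rad or value of joint wheel_c below -1 rad)), for 0.1 s.
2. one transport lock is at its end stop while the other two wheels, unlocked, still spin (((value of joint lock_a above 0.0275 m and value of joint each of lock_b, lock_c below 0.01 m and (velocity of joint wheel_b above 0.3 rad/s or velocity of joint wheel_b below -0.3 rad/s) and (velocity of joint wheel_c above 0.3 rad/s or velocity of joint wheel_c below -0.3 rad/s)) or (value of joint lock_b above 0.0275 m and value of joint each of lock_a, lock_c below 0.01 m and (velocity of joint wheel_a above 0.3 rad/s or velocity of joint wheel_a below -0.3 rad/s) and (velocity of joint wheel_c above 0.3 rad/s or velocity of joint wheel_c below -0.3 rad/s)) or (value of joint lock_c above 0.0275 m and value of joint each of lock_a, lock_b below 0.01 m and (velocity of joint wheel_a above 0.3 rad/s or velocity of joint wheel_a below -0.3 rad/s) and (velocity of joint wheel_b above 0.3 rad/s or velocity of joint wheel_b below -0.3 rad/s)))), for 0.2 s.
At the end, for the whole second after the job is handed in: Exactly one lock is within 2.5 mm of its end stop (the binding wheel's); the other two are open (under 10 mm of travel) and their wheels still turn, untouched, at over 0.3 rad/s; every wheel has turned to more than 1.0 rad from its zero, as a quarter turn from any start does (all of step 1 and ((value of joint lock_a above 0.0275 m and value of joint each of lock_b, lock_c below 0.01 m and (velocity of joint wheel_b above 0.3 rad/s or velocity of joint wheel_b below -0.3 rad/s) and (velocity of joint wheel_c above 0.3 rad/s or velocity of joint wheel_c below -0.3 rad/s)) or (value of joint lock_b above 0.0275 m and value of joint each of lock_a, lock_c below 0.01 m and (velocity of joint wheel_a above 0.3 rad/s or velocity of joint wheel_a below -0.3 rad/s) and (velocity of joint wheel_c above 0.3 rad/s or velocity of joint wheel_c below -0.3 rad/s)) or (value of joint lock_c above 0.0275 m and value of joint each of lock_a, lock_b below 0.01 m and (velocity of joint wheel_a above 0.3 rad/s or velocity of joint wheel_a below -0.3 rad/s) and (velocity of joint wheel_b above 0.3 rad/s or velocity of joint wheel_b below -0.3 rad/s)))).
It fails at once if a loose bystander is moved more than 20 mm (distance of any of vial, can, filter, mailer from where it was at the start of the episode above 0.02 m).
It also fails if it takes over 59 s, if anything falls off the work surface, if the arm or the gripper's body presses on something with over 40 N, if the wrist force passes 120 N, or if a joint passes its speed limit or range.

### The arm

A 6-joint arm with a two-finger parallel gripper is mounted at the origin on a cart in front of the work surface, level with it; the furniture and walls round the work are solid. World frame = base frame: x ahead of the robot, y to its left, z up, the work surface at z = 0. Lengths are in mm, angles in rad, forces in N, time in s.
With the tool pointing down it reaches from about 350 to 975 mm from the base axis. Payload 7.1 kg.
Tool frame: the origin (TCP) lies on the centre line of the jaws, within the pads' length; the fingertips stand 22 mm ahead of it and the grasp point (between the pads) lies 3 mm ahead of it; z points along the fingers, y is the direction in which the jaws open and shut (so a half turn about z gives the same grasp; the last joint's range is limited). The gripper opens to 88 mm and grips with 3 to 60 N. Pads are 20 mm wide; open, the fingers measure 115 mm over their backs; the gripper's body (75 mm by 178 mm) begins 61 mm behind the grasp point.
Start: joints at [-1.142, 0.423, 1.63, -0, 1.089, -0.019], TCP at [270.629, -563.351, 244.675] pointing down, gripper open.
Joint ranges: [-3, 3], [-0.9, 2.11], [0.09, 2.58], [-1.31, 4.45], [0.11, 2.69], [-2.54, 2.54]. Speed limits (rad/s): [2.39, 2.39, 3.01, 3.14, 3.14, 3.14].

### API

Orientations are given as a unit quaternion [x, y, z, w].
In Python, from station import * gives the robot as it stands.
- The arm moves only by the tool servo_tool, never from a script. Its argument "steps" is a list of rows, each a list of 5 numbers: the opening, from 0 (shut) to 1 (fully open), then the shift along the tool's x, y, z in mm, then the turn about the tool's z in rad. A call has 1 to 20 rows; each row shifts and turns the pose as measured when the row begins, along the tool's axes as they then stand; what a row does not reach is not made up. A row lasts 1/8 s, in which the tool goes at most 62.5 mm and 10.7 degrees, less where a joint would pass 70% of its speed; a pose out of reach is approached as far as the arm can. A call with a gripper value outside its range is refused whole. The fingers move at their own pace and stop on an object; the grip force is fixed at half the most. Time passes only in rows, so rows that do not move let the fingers close. It gives the time, the measured TCP pose, the force and the opening at its end, in the units of the state.
- get_state(): the state, without advancing time (a new reading comes with each control period).
- camera(name): name is "scene" or "top" or "wrist"; returns a dict with "image" (384x512x3 uint8, blue, green, red), "K" (3x3 intrinsics, pixels), "cam_to_world" (4x4, takes a point from camera to world coordinates); the wrist camera has in their place "mount" (4x4, takes a point from camera to tool coordinates, whose origin is the TCP and whose axes are the flange's). Camera axes: x right, y down, z forward; pixel columns grow to the right and rows downward; lengths in mm; the calibration is good to about 2 mm. The wrist camera is an equidistant fisheye: a pixel r from the principal point sees the ray r / f radians off the axis. A picture is of the moment at which its call begins: read the wrist's pose just before it. There is no depth.
- close_job(): hands the job in, once; it reports no verdict.
The state is a dict: "time": time; "qpos": joint angles; "dq": joint speeds; "tau": joint torques, N m; "eef_pos": TCP position; "tcp_rot": TCP orientation; "contact_force": force on the tool from outside, world axes, zero at the start; "ft_torque": the same for the moment, N m; "width": finger opening in mm.
Only numpy, scipy, OpenCV 4.12 (cv2) and the standard library are available. Lean on these libraries where they do the work, as an engineer would, in place of code of your own. Each camera call takes 0.05 s, during which the arm holds its last target.

## Working session

There is one attempt and no reset: what is moved stays moved. The work goes in short steps, Python scripts to look and compute and a tool call to move; the robot and the scene stay as the last step left them, time stands still between calls to the robot, and variables do not carry over. Pictures are saved under pics/ and viewed, and the job is handed in when it is done.

Besides the shell and the picture viewer there is one more tool, called after "Call:" in YAML: its name, and indented under it one key for each argument. servo_tool: Moves the arm, as the interface text tells. Its arguments: {"type":"object","properties":{"steps":{"type":"array"}},"required":["steps"]}

```bash
mkdir -p pics; cat > h.py <<'E'
from station import *
import numpy as np, cv2
def snap(n,f):
    c=camera(n); cv2.imwrite('pics/'+f,c['image']); return c
def ray(c,u,v,z):
    K=np.array(c['K']);T=np.array(c['cam_to_world'])
    d=T[:3,:3]@np.linalg.solve(K,[u,v,1.]);o=T[:3,3]
    return o+d*(z-o[2])/d[2]
E
python3 - <<'E'
from h import *
s=get_state();print(s)
for n in('scene','top'):
    c=snap(n,n+'0.png');print(n,c['K'],c['cam_to_world'])
E
```

```text
{'time': 0.0, 'qpos': array([-1.14197726e+00,  4.23802893e-01,  1.63069719e+00,  1.12742597e-05,
        1.08858242e+00, -1.90264850e-02]), 'dq': array([ 1.30691740e-03, -7.18915238e-04,  9.99721128e-05, -2.34435135e-03,
       -9.90301420e-06,  2.03608167e-03]), 'tau': array([-2.12637315e-03, -5.44638741e+01, -2.73664802e+01,  6.41887542e-02,
        2.27642379e-02, -1.52528742e-04]), 'eef_pos': array([ 270.43401634, -562.88357054,  243.92253705]), 'tcp_rot': array([ 9.75034188e-01,  2.22053547e-01, -1.46678634e-04, -7.30358301e-04]), 'contact_force': array([-0.25647742,  0.29980107, -0.229708  ]), 'ft_torque': array([-0.04867228, -0.03218939, -0.01253836]), 'width': 87.9252596103281}
scene [[438.50713926   0.         253.70024459]
 [  0.         438.50713926 194.66614162]
 [  0.           0.           1.        ]] [[-8.76457818e-01 -1.96803560e-01  4.39420131e-01  5.82775748e+01]
 [-4.81391420e-01  3.40813733e-01 -8.07532228e-01  9.26648402e+02]
 [ 9.16480202e-03 -9.19301016e-01 -3.93448406e-01  5.53099948e+02]
 [ 0.00000000e+00  0.00000000e+00  0.00000000e+00  1.00000000e+00]]
top [[487.97029583   0.         271.54532998]
 [  0.         487.97029583 196.34111955]
 [  0.           0.           1.        ]] [[-1.07837625e-02 -9.77131941e-01  2.12360261e-01  3.14945818e+02]
 [-9.99934012e-01  1.13787679e-02  1.57989374e-03 -2.63139539e+01]
 [-3.96016276e-03 -2.12329211e-01 -9.77190167e-01  1.28826290e+03]
 [ 0.00000000e+00  0.00000000e+00  0.00000000e+00  1.00000000e+00]]
```

View pics/scene0.png

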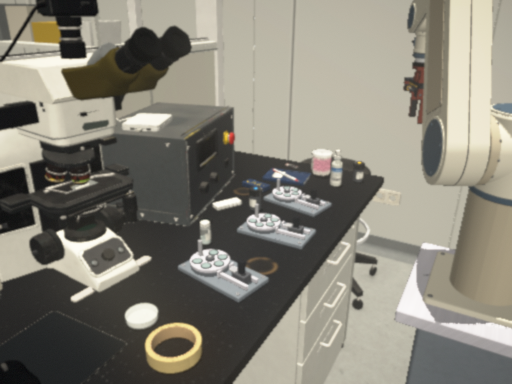

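View pics/top0.png

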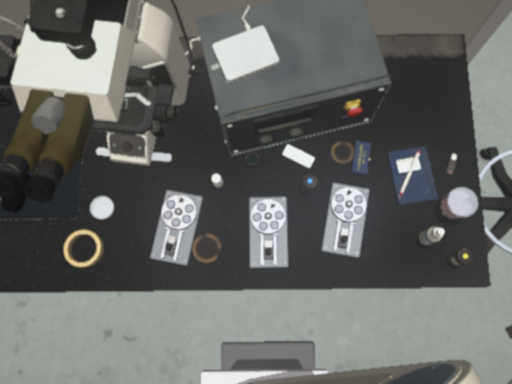

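The scene view shows three modules in a row. In the top view the wheels are near (180,211), (267,216) and (349,202), with the locks towards the robot. The vial is at (217,180) and the can at (310,182). I'll enlarge the top view.

```bash
python3 - <<'E'
import cv2
i=cv2.imread('pics/top0.png')
o=cv2.resize(i[165:275,145:375],None,fx=3.45,fy=3.45,interpolation=cv2.INTER_CUBIC);cv2.imwrite('pics/topz.png',o)
E
```

```text
(no output)
```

View pics/topz.png

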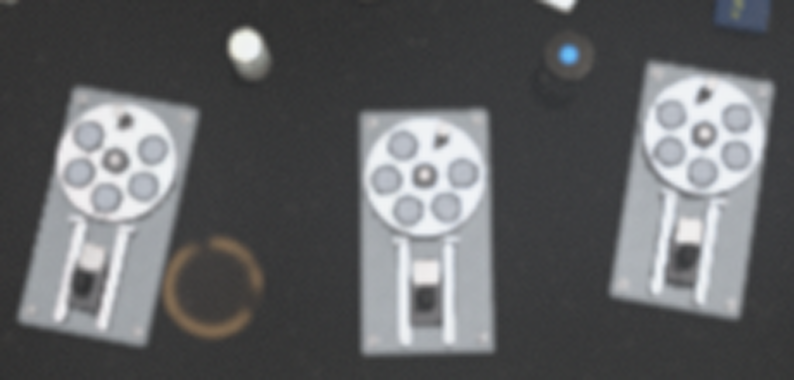

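```bash
python3 - <<'E'
from h import *
c=camera('top');im=c['image'];hsv=cv2.cvtColor(im,cv2.COLOR_BGR2HSV)
m=((hsv[...,1]<50)&(hsv[...,2]>90)).astype(np.uint8)
m[:165]=0;m[280:]=0;m[:,:140]=0;m[:,385:]=0
m=cv2.morphologyEx(m,cv2.MORPH_CLOSE,np.ones((5,5)))
cs,_=cv2.findContours(m,cv2.RETR_EXTERNAL,cv2.CHAIN_APPROX_NONE)
for k in cs:
    a=cv2.contourArea(k)
    if a<1000: 
        if a>40: print('small',a,k.mean(0))
        continue
    P=np.array([ray(c,p[0][0],p[0][1],12)[:2] for p in k],np.float32)
    (cx,cy),(w,h),ang=cv2.minAreaRect(P)
    b=cv2.boxPoints(((cx,cy),(w,h),ang))
    e=[b[1]-b[0],b[2]-b[1]];L=max(e,key=np.linalg.norm);L=L/np.linalg.norm(L)
    if L[0]<0:L=-L
    o=np.array([cx,cy])+L*(187/2-55)
    # bright disc
    mm=np.zeros_like(m);cv2.drawContours(mm,[k],-1,1,-1)
    br=((hsv[...,2]>185)&(mm>0)).astype(np.uint8)
    br=cv2.morphologyEx(br,cv2.MORPH_OPEN,np.ones((3,3)))
    br2=cv2.morphologyEx(br,cv2.MORPH_CLOSE,np.ones((9,9)))
    w2,_=cv2.findContours(br2,cv2.RETR_EXTERNAL,cv2.CHAIN_APPROX_NONE)
    w2=max(w2,key=cv2.contourArea)
    (u,v),r=cv2.minEnclosingCircle(w2)
    print('rect',cx,cy,sorted([w,h]),'yaw',np.arctan2(L[1],L[0]),'origin',o,'wheel',ray(c,u,v,28)[:2],u,v,r)
for n,(zx,zy) in dict(l=(125,120),m=(441,139),r=(704,94),gl=(87,280),gm=(426,297),gr=(684,268),wl=(116,160),wm=(425,175),wr=(704,134)).items():
    z= 36 if n[0]=='w' else 63
    print(n,ray(c,zx/3.45+145,zy/3.45+165,z))
E
```

```text
rect 498.81365966796875 -14.716331481933594 [101.81542205810547, 189.00473022460938] yaw -0.0009722998 origin [537.31364059 -14.75376502] wheel [494.76811855 -15.33745687] 268.5 231.6999969482422 33.1594123840332
rect 513.2470703125 227.44354248046875 [105.37030792236328, 189.70306396484375] yaw -0.19070023 origin [551.0491333  220.14600372] wheel [511.63299064 229.12258324] 174.7894744873047 226.34210205078125 32.70698165893555
rect 528.7446899414062 -219.05130004882812 [103.29863739013672, 189.88763427734375] yaw -0.19654612 origin [ 566.50344849 -226.56970119] wheel [ 526.59974579 -206.54911666] 341.49261474609375 218.7960662841797 34.04216003417969
small 120.0 [[216.52777778 179.55555556]]
l [574.87487508 207.63406219  63.        ]
m [557.74262984 -27.35791621  63.        ]
r [ 589.67382289 -223.84505222   63.        ]
gl [455.93221073 231.96142955  63.        ]
gm [440.78200158 -15.12433499  63.        ]
gr [ 459.80400252 -203.48119565   63.        ]
wl [549.74155437 218.72187236  36.        ]
wm [535.54099381 -14.99222865  36.        ]
wr [ 564.6498763  -226.81464031   36.        ]
```

Hub centres cast at z=36 agree within 2 mm with the origins fitted from the plate rectangles: R (565,-227), M (536,-15), L (550,219). The pegs lie at world angles of about +0.12, -0.5 and -0.4. First I'll close the gripper and align the tool axes with the world.

Call:
servo_tool:
  steps:
    - [0,0,0,20,0.15]
    - [0,0,0,20,0.15]
    - [0,0,0,20,0.15]

```text
time: 0.52
eef_pos: [270.8, -563.7, 183.7]
tcp_rot: [1.0, -0.008, 0.0, 0.001]
contact_force: [-0.2, -0.3, 0.3]
width: 61.0
```

Call:
servo_tool:
  steps:
    - [0,40,-40,0,0]
    - [0,40,-40,0,0]
    - [0,40,-40,0,0]
    - [0,40,-40,0,0]
    - [0,40,-40,0,0]
    - [0,40,-40,0,0]
    - [0,40,-40,0,0]
    - [0,30,-30,0,0]
    - [0,0,0,30,0]

```text
time: 1.65
eef_pos: [596.7, -250.0, 151.3]
tcp_rot: [1.0, -0.01, 0.001, -0.0]
contact_force: [0.1, 0.1, -0.9]
width: 0.4
```

```bash
python3 - <<'E'
from h import *
s=get_state();c=snap('wrist','w1.png');snap('top','t1.png');print(s['eef_pos'],c['K'],c['mount'],s['tcp_rot'],s['width'],s['time'])
E
```

```text
[ 596.6790385  -249.98008659  151.29075854] [[297.31863964   0.         256.75184659]
 [  0.         297.31863964 189.394446  ]
 [  0.           0.           1.        ]] [[-5.97783757e-04 -9.57433367e-01 -2.88653755e-01  7.91341390e+01]
 [ 9.99999814e-01 -6.06076412e-04 -6.06465923e-05 -7.51818823e-01]
 [-1.16881161e-04 -2.88653737e-01  9.57433552e-01 -1.39812618e+02]
 [ 0.00000000e+00  0.00000000e+00  0.00000000e+00  1.00000000e+00]] [ 9.99945657e-01 -1.03438249e-02  1.28575315e-03 -1.87194555e-04] 0.3858886859328081 1.65
```

View pics/w1.png

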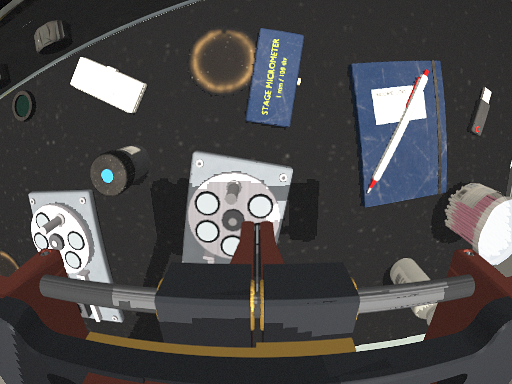

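View pics/t1.png

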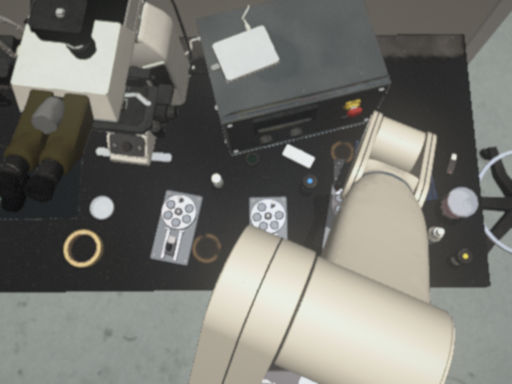

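```bash
cat >> h.py <<'E'
from scipy.spatial.transform import Rotation as R
def wray(c,s,u,v,z):
    K=np.array(c['K']);M=np.array(c['mount'])
    x=(u-K[0,2])/K[0,0];y=(v-K[1,2])/K[1,1];r=np.hypot(x,y)
    d=np.array([np.sin(r)*x/r,np.sin(r)*y/r,np.cos(r)])
    Rt=R.from_quat(s['tcp_rot']).as_matrix()
    o=Rt@M[:3,3]+s['eef_pos'];d=Rt@M[:3,:3]@d
    return o+d*(z-o[2])/d[2]
E
python3 - <<'E'
from h import *
i=cv2.imread('pics/w1.png')[145:275,20:310]
cv2.imwrite('pics/w1z.png',cv2.resize(i,None,fx=2.7,fy=2.7,interpolation=cv2.INTER_CUBIC))
s=get_state();c=camera('wrist')
print(wray(c,s,233,219,36),wray(c,s,57,243,36))
E
```

```text
[ 566.35863358 -226.3694576    36.        ] [535.41862492 -20.3936231   36.        ]
```

View pics/w1z.png

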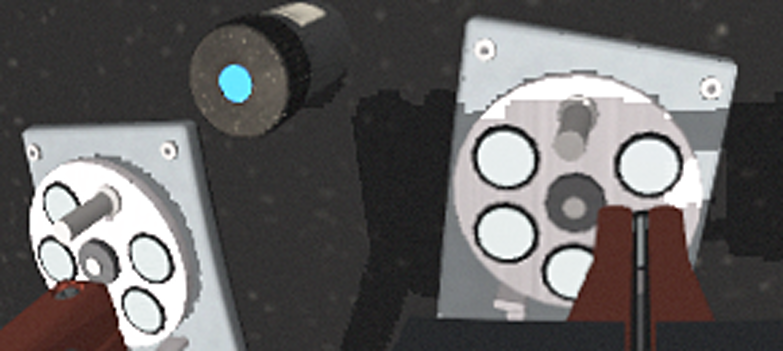

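```bash
python3 - <<'E'
from h import *
s=get_state();c=camera('wrist')
print(wray(c,s,231.5,199.4,64)-[566,-226.5,0],wray(c,s,43.3,231.3,64)-[536,-17,0])
E
```

```text
[28.98344969 -3.22857221 64.        ] [ 27.0812397  -13.76095183  64.        ]
```

Call:
servo_tool:
  steps:
    - [0,-18,6,0,0.02]
    - [0,0,0,45,0]
    - [0,0,0,42,0]

```text
time: 2.22
eef_pos: [574.1, -262.0, 67.6]
tcp_rot: [1.0, -0.025, 0.003, 0.001]
contact_force: [0.2, -0.2, -0.8]
width: 0.3
```

Call:
servo_tool:
  steps:
    - [0,20,-19,3,-0.05]
    - [0,4,-23,0,0]
    - [0,-10,-19,0,0]
    - [0,-16,-9,0,0]
    - [0,0,0,-50,0]
    - [0,0,0,-40,0]

```text
time: 2.98
eef_pos: [568.3, -186.3, 159.1]
tcp_rot: [1.0, 0.0, 0.001, 0.001]
contact_force: [0.8, -0.5, 0.4]
width: 0.4
```

```bash
python3 - <<'E'
from h import *
s=get_state();print(s['eef_pos'],s['tcp_rot'],s['time'])
snap('wrist','w2a.png');snap('wrist','w2b.png')
a=cv2.imread('pics/w2a.png')[130:300,:400];b=cv2.imread('pics/w2b.png')[130:300,:400]
cv2.imwrite('pics/w2.png',cv2.resize(np.vstack([a,b]),None,fx=1.7,fy=1.7))
E
```

```text
[ 568.30823022 -186.28565696  159.11452248] [9.99999063e-01 4.92137401e-04 9.90626285e-04 8.06301271e-04] 2.975
```

View pics/w2.png

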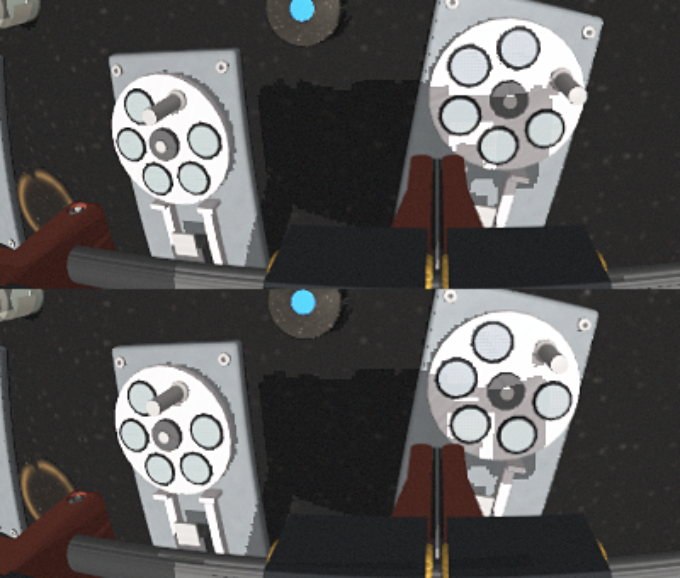

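The right wheel coasts counter-clockwise after release: its peg moved about 0.3 rad between frames 0.05 s apart. It runs free. Next is the middle wheel.

Call:
servo_tool:
  steps:
    - [0,-10,-44,0,0]
    - [0,-11,-44,0,0]
    - [0,-9,-38,15,0]
    - [0,0,0,40,0]
    - [0,0,0,40,0]

```text
time: 3.7
eef_pos: [542.3, -53.7, 71.4]
tcp_rot: [1.0, 0.001, 0.012, 0.003]
contact_force: [-0.1, -1.2, -0.5]
width: 0.5
```

Call:
servo_tool:
  steps:
    - [0,16,-14,6,0]
    - [0,9,-18,0,0]
    - [0,-2,-20,0,0]
    - [0,-11,-15,0,0]
    - [0,-12,-6,0,0]
    - [0,0,0,-50,0]
    - [0,0,0,-40,0]

```text
time: 4.58
eef_pos: [538.2, 7.4, 157.7]
tcp_rot: [1.0, 0.011, 0.005, 0.02]
contact_force: [-0.3, 0.7, 0.2]
width: 0.9
```

```bash
python3 - <<'E'
from h import *
s=get_state();print(s['eef_pos'],s['tcp_rot'],s['time'])
c=snap('wrist','w3a.png');snap('wrist','w3b.png')
a=cv2.imread('pics/w3a.png')[100:300,:];b=cv2.imread('pics/w3b.png')[100:300,:]
cv2.imwrite('pics/w3.png',cv2.resize(np.vstack([a,b]),None,fx=1.5,fy=1.5))
E
```

```text
[538.15828599   7.38972476 157.70279578] [0.9997289  0.01117991 0.00531578 0.01972025] 4.575
```

View pics/w3.png

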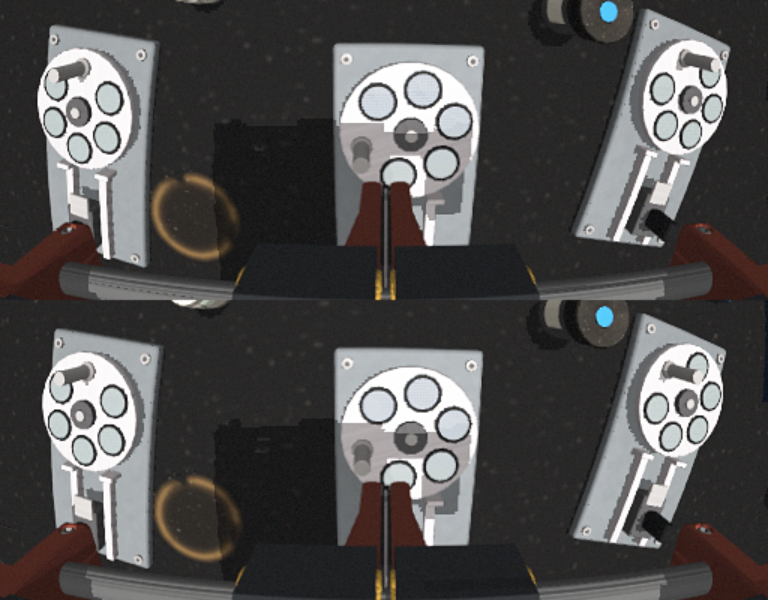

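The middle wheel stands still at about +1.8 rad after release (peg at zoom (361,152) in both frames), so it binds. The right wheel is still spinning. The left wheel comes next.

```bash
python3 - <<'E'
from h import *
s=get_state();c=camera('wrist')
# from w3b: hub (83,414), peg top (60,378) in 1.5x, second strip
for n,u,v,z in(('hub',80,411,36),('peg',61,379,64),('ringM hub',411,436,36),('pegM',361,462,64),('grL',82,506,63)):
    print(n,wray(c,s,u/1.5,(v-300)/1.5+100,z))
E
```

```text
hub [556.79420183 219.00897097  36.        ]
peg [584.08347694 210.96732704  64.        ]
ringM hub [541.26001293 -12.18805548  36.        ]
pegM [533.70374504  18.48186334  64.        ]
grL [496.58677261 211.28365725  63.        ]
```

Call:
servo_tool:
  steps:
    - [0,4,-45,0,0]
    - [0,4,-45,0,0]
    - [0,4,-45,0,0]
    - [0,4,-38,10,0]
    - [0,0,0,40,0]
    - [0,0,0,38,0]

```text
time: 5.48
eef_pos: [556.5, 191.2, 65.3]
tcp_rot: [1.0, 0.013, 0.013, 0.017]
contact_force: [0.6, -0.2, -0.6]
width: 0.5
```

Call:
servo_tool:
  steps:
    - [0,15,-5,0,0]
    - [0,9,-18,0,0]
    - [0,-2,-23,0,0]
    - [0,-11,-17,0,0]
    - [0,-12,-6,0,0]
    - [0,0,0,-50,0]
    - [0,0,0,-40,0]

```text
time: 6.35
eef_pos: [547.0, 270.7, 153.4]
tcp_rot: [1.0, 0.014, 0.01, 0.019]
contact_force: [0.8, 0.3, 0.4]
width: 0.3
```

```bash
python3 - <<'E'
from h import *
s=get_state();print(s['eef_pos'],s['tcp_rot'],s['time'])
c=snap('wrist','w4a.png');snap('wrist','w4b.png')
a=cv2.imread('pics/w4a.png')[100:300,:];b=cv2.imread('pics/w4b.png')[100:300,:]
cv2.imwrite('pics/w4.png',cv2.resize(np.vstack([a,b]),None,fx=1.5,fy=1.5))
E
```

```text
[546.98945789 270.68540375 153.37228228] [0.99967705 0.01432714 0.00980353 0.0185584 ] 6.35
```

View pics/w4.png

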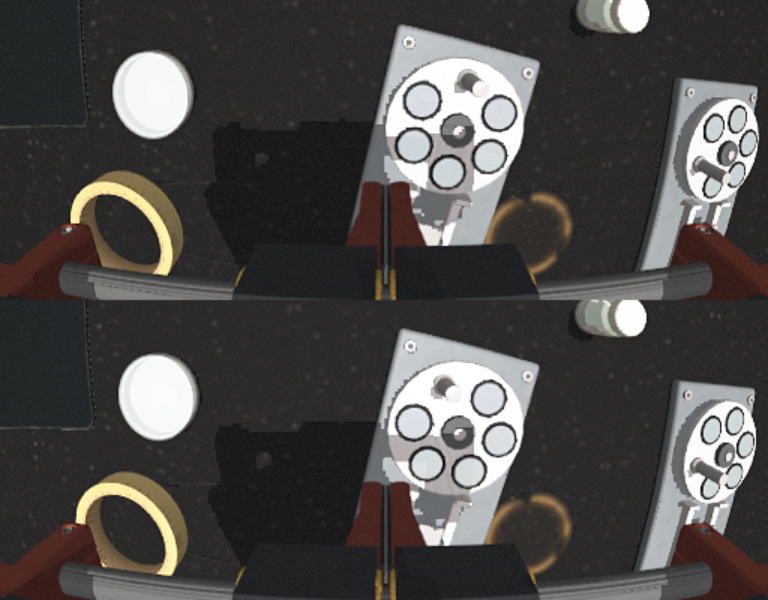

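The left wheel spins freely: its peg moved from (475,85) to (445,387-300) between frames. The middle wheel is unchanged. I'll go behind the middle module's grip, expected at about (438–444, -15).

Call:
servo_tool:
  steps:
    - [0,-22,41,0,0.03]
    - [0,-22,41,0,0]
    - [0,-22,41,0,0]
    - [0,-22,41,0,0]
    - [0,-22,41,0,0]
    - [0,-22,41,0,0]
    - [0,-18,30,0,0]
    - [0,0,0,0,0]

```text
time: 7.45
eef_pos: [388.7, -9.9, 159.2]
tcp_rot: [1.0, -0.0, 0.014, 0.016]
contact_force: [0.4, -1.0, -0.5]
width: 0.6
```

```bash
python3 - <<'E'
from h import *
s=get_state();print(s['eef_pos'],s['tcp_rot'],s['time'])
c=snap('wrist','w5.png')
E
```

```text
[388.72844014  -9.85533102 159.24140035] [ 9.99778350e-01 -1.57585693e-04  1.37990182e-02  1.59001183e-02] 7.45
```

View pics/w5.png

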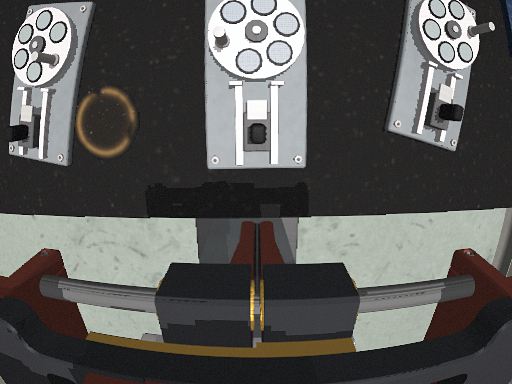

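```bash
python3 - <<'E'
from h import *
s=get_state();c=camera('wrist');print(s['eef_pos'])
print(wray(c,s,258,138,63),wray(c,s,257,30,36),R.from_quat(s['tcp_rot']).as_matrix().round(3))
E
```

```text
[389.74017336  -9.23902908 159.40408845]
[442.99154793 -12.54701115  63.        ] [538.85902535 -12.69097123  36.        ] [[ 1.    -0.     0.029]
 [ 0.001 -0.999 -0.032]
 [ 0.029  0.032 -0.999]]
```

Call:
servo_tool:
  steps:
    - [0,0,0,45,0]
    - [0,0,1,45,0]
    - [0,0,0,6,0]
    - [0,10,0,0,0]
    - [0,10,0,0,0]

```text
time: 8.18
eef_pos: [420.0, -9.3, 64.6]
tcp_rot: [1.0, 0.003, 0.019, 0.016]
contact_force: [-0.6, -0.7, 0.4]
width: 0.6
```

Call:
servo_tool:
  steps:
    - [0,8,3,0,0]
    - [0,8,2,0,0]
    - [0,8,0,0,0]

```text
time: 8.55
eef_pos: [444.9, -14.1, 67.6]
tcp_rot: [1.0, 0.003, 0.018, 0.016]
contact_force: [-2.9, -0.8, -2.9]
width: 0.6
```

Contact shows about 3 N of friction, as given for the lock. I'll push on to the end stop.

Call:
servo_tool:
  steps:
    - [0,6,0,1,0]
    - [0,5,0,0,0]

```text
time: 8.8
eef_pos: [451.9, -14.3, 66.6]
tcp_rot: [1.0, 0.003, 0.013, 0.016]
contact_force: [-22.2, 1.0, 17.6]
width: 0.4
```

The force rose to -22 N at x=452, which is where the end stop should be. I'll back off and check.

Call:
servo_tool:
  steps:
    - [0,-15,0,0,0]
    - [0,-15,0,0,0]
    - [0,-10,0,-50,0]
    - [0,-15,0,-45,0]
    - [0,-2,0,0,0]

```text
time: 9.43
eef_pos: [392.2, -11.9, 161.6]
tcp_rot: [1.0, 0.003, 0.016, 0.016]
contact_force: [1.0, -0.2, 0.5]
width: 0.6
```

```bash
python3 - <<'E'
from h import *
s=get_state();c=snap('wrist','w6.png');snap('wrist','w6b.png');print(s['eef_pos'],s['time'])
a=cv2.imread('pics/w6.png')[:180];b=cv2.imread('pics/w6b.png')[:180]
cv2.imwrite('pics/w6c.png',cv2.resize(np.vstack([a,b]),None,fx=1.5,fy=1.5))
E
```

```text
[392.1795601  -11.94319432 161.55804006] 9.425
```

View pics/w6c.png

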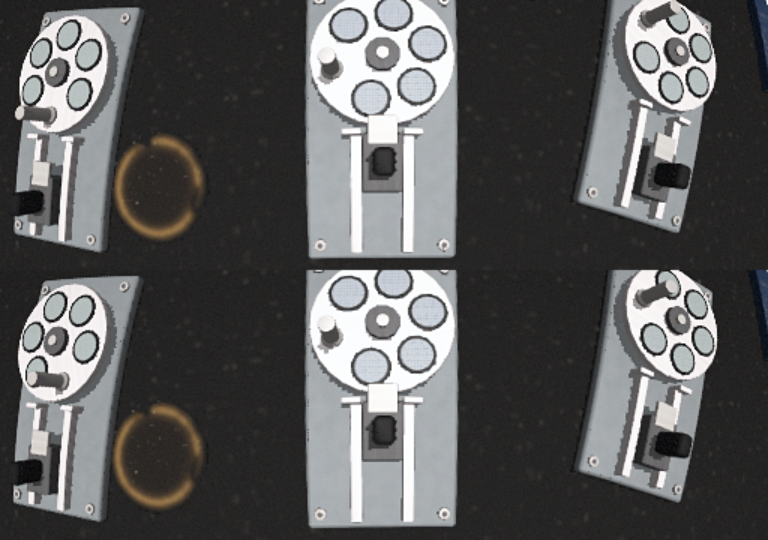

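```bash
python3 - <<'E'
from h import *
s=get_state();c=camera('wrist')
g=wray(c,s,384/1.5,157/1.5,63);h=wray(c,s,382/1.5,51/1.5,36);print(g,h,h[0]-g[0])
snap('top','t6.png')
E
```

```text
[471.38433741 -13.22749387  63.        ] [536.54668874 -12.55106356  36.        ] 65.16235132780577
```

View pics/t6.png

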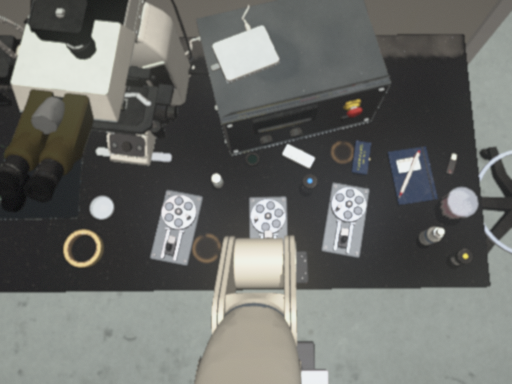

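The grip now stands about 65 mm from the axis, against 68 mm expected at the stop, which agrees within measuring error. The vial (217,180) and can (310,182) are at the same pixels as at the start, and the filter and mailer look unmoved. Both good wheels still spin, so I'm handing in.

```bash
python3 -c "
from station import *
print(close_job(), get_state()['time'])"
```

```text
the job is handed in; nothing more can be done
the job is handed in; nothing more can be done
```

I tried all three wheels, found that the middle one binds, and locked it. The left and right wheels were left unlocked and spinning. I handed the job in after about 10 s of robot time; no verdict was reported.

- **Wheels:** I pushed each wheel counter-clockwise by its peg. The right and left wheels kept coasting after release. The middle wheel stopped dead at about +1.8 rad and had not moved in any later picture.
- **Lock:** I slid the middle lock until the force rose from about 3 N to 22 N. The pictures show its tongue over the rim. The grip measures about 65 mm from the axis, against 68 mm nominal at the stop; I took the 3 mm difference as measuring error.
- **Other checks:** In the last wrist frames the two good wheels were still turning, with their locks open. The loose things look unmoved in the top view; I compared them by eye only.
- **Small disagreements:** Wrist-camera readings taken just after fast moves were up to about 7 mm off the top-camera ones. The tool had also tilted about 0.03 rad by the end. Neither affected the result.

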